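Drive the electrode plug out of a test cell

TASK

Take the blue-handled ejector rod from its rack, feel its tip into the yellow guide bush on top of the test cell and push the brass electrode plug down and out of the collet, so that it drops into the dish beneath; then hang the rod back in its rack. Go gently: press on the cell and on the plug no harder than about 25 N, stop as soon as the plug has dropped, and leave the jar, the beaker and the weight where they are.

Things in the scene. Friction and masses are not known exactly. Their poses are not given: they have to be found in the camera images.
- rod: Ejector rod, standing upright: round steel shaft, 12 mm diameter and 75 mm long, below a square blue handle 24 x 24 x 50 mm (from 75 to 125 mm above the tip). Origin: centre of the shaft's lower end (the tip); z up along the rod, x and y square to the handle's faces. Mass about 120 g. It hangs in the rack with the underside of the handle on the rack's top plate.
- rack: Fixed white rack, 80 x 70 mm foot, 85 mm high, with one upright 16 mm through hole (slightly chamfered) in its 12 mm top plate, straight above the origin. Origin: centre of its underside, on the bench; z up. With the rod hung in it the rod's tip is 10 mm above this origin. The rod has 2 mm play to every side in the hole.
- cell: Fixed test cell on four posts, 100 x 100 mm foot, 100 mm high. From below: a white round dish, 40 mm inside, its floor 13 mm and its rim 26 mm above the bench; a spring collet of four black jaws behind clear walls; a yellow guide bush on top. Origin: centre of its underside, on the bench; z up along the collet's axis.
- guide_level (a point): The collet's axis at the height of the yellow bush's top face, 100 mm above the bench. The bush is a 50 x 50 x 15 mm block with an upright 13.5 mm through hole, hardly chamfered. It floats, held by about 20 N of friction: its hole stands 2.7 to 4 mm beside this point, in a different direction each time. The bush is not measured; find the hole by feel or sight.
- collet_exit (a point): Lower end of the collet's jaws, on the axis, 50 mm above the bench (the jaws reach from 50 to 75 mm). When the plug's top has passed it the plug drops into the dish and the resistance vanishes. A rod driven more than about 18 mm beyond it would squeeze the plug against the dish. The rod passes the jaws freely wherever the bush stands.
- plug: Brass plug, 22 mm diameter, 18 mm high, about 45 g, gripped by friction in the collet, its lower end 52 to 57 mm above the bench at the start. Origin: centre of its lower end; z up. Roughly 8 to 15 N drive it down, at any speed.
- reagent: Brown jar with black cap, 54 mm diameter, 105 mm high; bystander. Origin: centre of its underside.
- beaker: Glass beaker, 66 mm diameter at the rim, 80 mm high; bystander. Origin: centre of its underside.
- weight: Steel cylinder weight, 44 mm diameter, 45 mm high; bystander. Origin: centre of its underside.

How it is judged (in metres and radians):
On the way, in this order (a step that is already met when the one before it is completed fails the run):
1. the rod is lifted out of its rack (z of rod in the frame of rack above 0.088 m), for 0.1 s.
2. the rod stands in the guide bush and has pressed the plug down by 5 mm or more (horizontal distance between rod and cell below 0.009 m and z of rod in the frame of cell below 0.083 m and distance of plug from where it was at the start of the episode above 0.005 m and contact force between rod and plug above 1 N), for 0.05 s.
3. the plug is out of the collet and in the dish (horizontal distance between plug and cell below 0.025 m and z of plug in the frame of cell below 0.031 m), for 0.1 s.
At the end, for the whole second after the job is handed in: The plug lies in the dish under the collet (its origin within 25 mm of the cell's axis and below 31 mm), at rest; the rod hangs in the rack's hole, within 6 mm of the rack's axis, its handle down on the top plate to within 4 mm and upright to within 0.12 rad, at rest and released (all of step 3 and horizontal distance between rod and rack below 0.006 m and z of rod in the frame of rack between 0.006 and 0.014 m and angle between rod's own z axis and vertical below 0.12 rad and linear speed of each of plug, rod below 0.02 m/s); the robot touches nothing.
It fails at once if the rod presses on the cell with more than 35 N (contact force between rod and cell above 35 N).
It fails at once if the rod presses on the plug with more than 35 N (contact force between rod and plug above 35 N).
It fails at once if the brown jar is moved by more than 20 mm or tipped (distance of reagent from where it was at the start of the episode above 0.02 m or angle between reagent's own z axis and vertical above 0.3 rad).
It fails at once if the glass beaker is moved by more than 20 mm or tipped (distance of beaker from where it was at the start of the episode above 0.02 m or angle between beaker's own z axis and vertical above 0.3 rad).
It fails at once if the steel weight is moved by more than 20 mm or tipped (distance of weight from where it was at the start of the episode above 0.02 m or angle between weight's own z axis and vertical above 0.3 rad).
It also fails if it takes over 72 s, if anything falls off the work surface, if the arm or the gripper's body presses on something with over 40 N, if the wrist force passes 120 N, or if a joint passes its speed limit or range.

ROBOT

A 6-joint arm with a two-finger parallel gripper is mounted at the origin on the work surface. World frame = base frame: x ahead of the robot, y to its left, z up, the work surface at z = 0. Lengths are in m, angles in degrees, forces in N, time in s.
With the tool pointing down it reaches from about 0.35 to 0.925 m from the base axis. Payload 6.4 kg.
Tool frame: the origin (TCP) lies between the finger pads; the fingertips stand 19 mm ahead of it and the grasp point (between the pads) is the TCP; x points along the fingers, y is the direction in which the jaws open and shut, and the axes are right-handed (so a half turn about x gives the same grasp; the last joint's range is limited). The gripper opens to 94 mm and grips with 3 to 60 N. Pads are 16 mm wide; open, the fingers measure 119 mm over their backs; the gripper's body (75 mm by 177 mm) begins 78 mm behind the grasp point.
Start: joints at [64.681, 14.043, 89.255, -0, 76.702, -9.975], TCP at [0.172, 0.627, 0.224] pointing down, gripper open.
Joint ranges: [-179.41, 179.41], [-58.25, 129.5], [7.25, 145.43], [-54.29, 234.29], [11.92, 165.04], [-157.13, 157.13]. Speed limits (degrees/s): [147.25, 147.25, 180, 180, 180, 180].

INTERFACE

Orientations are given as [roll, pitch, yaw] about the fixed x, y, z axes, in that order (R = Rz(yaw) Ry(pitch) Rx(roll)).
In Python, from rig import status, imaging, workorder gives the robot as it stands.
- The arm moves only by the shell command python3 -m handwheel 'ROWS' [FORCE]. ROWS is JSON, a list of rows, each a list of 5 numbers: the shift along the tool's x, y, z in m, then the turn about the tool's x in rad, then the opening, from -1 (shut) to 1 (fully open). In form: [[x, y, z, twist, claw], ...]. A call has 1 to 20 rows; each row is the pose to reach, as a shift and turn from the pose commanded when the call began, along the tool's axes at that moment; what a row does not reach only later rows make up. A row lasts 1/10 s, in which the tool goes at most 50 mm and 8.59 degrees, less where a joint would pass 70% of its speed; a pose out of reach is approached as far as the arm can. A call with a gripper value outside its range is refused whole. The fingers move at their own pace and stop on an object; FORCE is the grip in N (left out, the last holds). Time passes only in rows, so rows that repeat a pose let the fingers close. It gives the time, the measured TCP pose, the force and the opening at its end, in the units of the state.
- status.get_state(): the state, without advancing time (a new reading comes with each control period).
- imaging.camera(name): name is "scene" or "top" or "wrist"; returns the picture (480x640x3 uint8, blue, green, red); there is no depth.
- imaging.camera_info(name): a dict with "K" (3x3 intrinsics, pixels), "rvec" (rotation vector, rad) and "tvec" (3), from world to camera coordinates, as OpenCV has them. Camera axes: x right, y down, z forward; pixel columns grow to the right and rows downward; lengths in m; the calibration is good to about 2 mm. The wrist camera is an equidistant fisheye: a pixel r from the principal point sees the ray r / f radians off the axis. A picture is of the moment at which its call begins: read the wrist's pose just before it. camera_info takes no time and is no camera call; for the wrist camera it gives the pose at the moment of the call.
- workorder.sign_off(): hands the job in, once; it reports no verdict.
Trained networks look in the newest picture that a camera, given by its name, has taken for a name from the list of things; names that differ only in an ending like _2 or _b are one class to them, and where a whole thing is asked for, a point or a joint stands for the part that bears it (a point fixed in the world has none). Each returns a list of dicts, best first, with "p" (0 to 1); they miss things now and then, are a little off and sometimes report something else, mostly with a low value. They report only what shows in the picture. A call takes as long as a camera call.
- imaging.recognise(camera, thing): "centre" ([x, y, z] in m, in world coordinates, good to about 4 mm: the middle of the surface that is visible of it).
- imaging.outline_of(camera, thing): "region" (480x640 bool, what is visible of it).
- imaging.pinpoint(camera, thing): "centre" ([x, y, z] in m, in world coordinates, good to about 4 mm: a listed point, or the origin of a listed thing).
The state is a dict: "time": time; "joint_positions": joint angles; "dq": joint speeds; "joint_efforts": joint torques, N m; "eef_pos": TCP position; "tool_rot": TCP orientation; "ft_force": force on the tool from outside, world axes, zero at the start; "torque": the same for the moment, N m; "gripper_width": finger opening in m.
Only numpy, scipy, OpenCV 4.12 (cv2) and the standard library are available. Lean on these libraries where they do the work, as an engineer would, in place of code of your own. Each camera call takes 0.05 s, during which the arm holds its last target. There are 200 camera calls.

## Working session

There is one attempt and no reset: what is moved stays moved. The work goes in short steps, Python scripts to look and compute and a shell command to move; the robot and the scene stay as the last step left them, time stands still between calls to the robot, and variables do not carry over. Pictures are saved under pics/ and viewed, about 8 in all and at most 12, crops included, and the job is handed in when it is done.

```bash
ls; mkdir -p pics
python3 - <<'E'
from rig import status, imaging
import cv2
print(status.get_state())
for c in ("scene","top"):
    im=imaging.camera(c); cv2.imwrite(f"pics/{c}0.png",im)
    for t in ("rod","rack","cell","guide_level","plug","reagent","beaker","weight"):
        r=imaging.pinpoint(c,t)
        print(c,t,[(x["p"],x["centre"]) for x in r[:2]])
E
```

```text
pics
{'time': 0.0, 'joint_positions': array([ 6.46830301e+01,  1.40833412e+01,  8.93237145e+01,  8.20178465e-04,
        7.66993191e+01, -9.97695658e+00]), 'dq': array([ 0.04823903,  0.03306078, -0.01697094, -0.02132144, -0.03774643,
       -0.05329692]), 'joint_efforts': array([ 1.14349186e-03, -4.15825367e+01, -3.14605951e+01,  6.86246320e-02,
        3.33915814e-02, -1.49085736e-04]), 'eef_pos': array([0.17172729, 0.62633652, 0.22336522]), 'tool_rot': array([-100.40667532,   89.89362218, -115.74687803]), 'ft_force': array([-0.82376964,  0.17737279,  0.63283825]), 'torque': array([ 0.04911798, -0.00030536, -0.01225434]), 'gripper_width': 0.09380724762382214}
scene rod [(0.67, [0.5129, 0.0886, 0.0106])]
scene rack [(0.83, [0.5104, 0.0886, -0.0042]), (0.4, [0.7023, 0.2945, -0.0037])]
scene cell [(0.83, [0.4964, -0.1442, -0.0018])]
scene guide_level [(0.95, [0.5003, -0.1405, 0.1042]), (0.4, [0.7005, 0.2954, -0.0054])]
scene plug []
scene reagent [(0.96, [0.6936, -0.2837, 0.0018])]
scene beaker [(0.74, [0.7109, 0.0273, 0.0035])]
scene weight [(0.8, [0.7011, 0.2967, -0.0074])]
top rod [(0.88, [0.51, 0.0873, 0.0092])]
top rack [(0.86, [0.511, 0.0857, -0.0021])]
top cell [(0.62, [0.4936, -0.1426, 0.0])]
top guide_level [(0.97, [0.4949, -0.1479, 0.1017])]
top plug [(0.53, [0.4983, -0.1423, 0.0572])]
top reagent [(0.58, [0.6941, -0.2805, -0.0016])]
top beaker [(0.72, [0.7122, 0.0176, 0.0004]), (0.61, [0.6912, -0.2778, -0.0023])]
top weight [(0.84, [0.6948, 0.2943, 0.0035])]
```

```bash
cat > h.py <<'E'
from rig import status, imaging
import numpy as np, cv2
from scipy.spatial.transform import Rotation as R
def tool():
    s=status.get_state(); return s, R.from_euler('xyz',s['tool_rot'],degrees=True).as_matrix()
def shift(target):
    s,M=tool(); return M.T@(np.array(target)-s['eef_pos'])
def proj(c,P):
    i=imaging.camera_info(c); K=np.array(i['K']); r=np.array(i['rvec'],float); t=np.array(i['tvec'],float)
    return cv2.projectPoints(np.atleast_2d(np.array(P,float)),r,t,K,None)[0][:,0]
def ray(c,uv,z):
    i=imaging.camera_info(c); K=np.array(i['K']); M=cv2.Rodrigues(np.array(i['rvec'],float))[0]; t=np.array(i['tvec'],float).ravel()
    d=M.T@np.linalg.inv(K)@np.array([*uv,1.]); o=-M.T@t
    return o+d*(z-o[2])/d[2]
E
python3 - <<'E'
from h import *
s,M=tool(); print(M.round(3)); print(shift([.511,.087,.25]))
a=cv2.imread('pics/top0.png'); b=cv2.imread('pics/scene0.png')
pr=proj('top',[[.511,.087,.135],[.496,-.143,.1]]); ps=proj('scene',[[.511,.087,.135],[.496,-.143,.1]]); print(pr,ps)
def crop(im,p,h=40,sc=5):
    x,y=np.round(p).astype(int); return cv2.resize(im[y-h:y+h,x-h:x+h],(h*2*sc,h*2*sc),interpolation=cv2.INTER_CUBIC)
cv2.imwrite('pics/c1.png',np.hstack([crop(a,pr[0]),crop(a,pr[1])]))
E
```

```text
[[ 0.     0.265  0.964]
 [-0.     0.964 -0.265]
 [-1.    -0.     0.   ]]
[-0.0255227  -0.43086082  0.46977074]
[[263.39766721 285.04513896]
 [420.43351443 297.72398725]] [[388.65058643 201.09413763]
 [301.01765882 148.80844667]]
```

View pics/scene0.png

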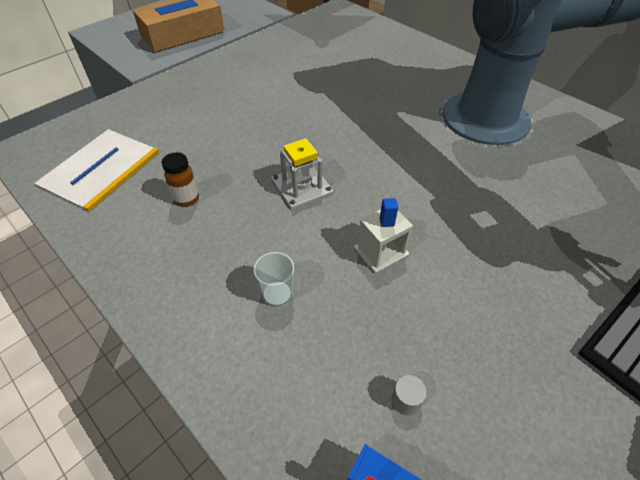

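View pics/c1.png

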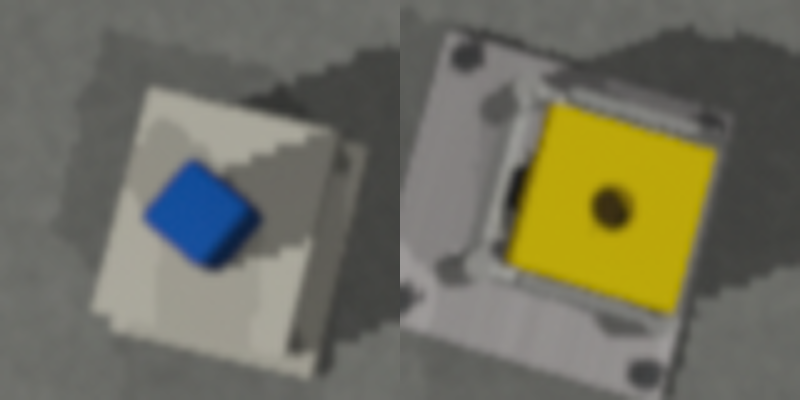

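Run:
```python
from h import *
a=cv2.imread('pics/top0.png'); S=8
x0,y0=223,245
c=cv2.resize(a[y0:y0+80,x0:x0+80],None,fx=S,fy=S,interpolation=cv2.INTER_CUBIC)
h=cv2.cvtColor(c,cv2.COLOR_BGR2HSV)
b=(h[...,0]>95)&(h[...,0]<130)&(h[...,1]>130)
print(np.percentile(h[...,2][b],[5,20,40,60,80]))
for T in (0,100,120,130,140):
    m=(b&(h[...,2]>T)).astype(np.uint8); n=cv2.findContours(m,0,1)[0]
    k=max(n,key=cv2.contourArea); box=cv2.boxPoints(cv2.minAreaRect(k))
    P=np.array([ray('top',((u+.5)/S-.5+x0,(v+.5)/S-.5+y0),.135) for u,v in box])
    d=np.diff(P[:,:2],axis=0); print(T,P[:,:2].mean(0).round(4),np.linalg.norm(d,axis=1).round(4),np.degrees(np.arctan2(d[:,1],d[:,0])).round(1))
x0,y0=380,258
c=cv2.resize(a[y0:y0+80,x0:x0+80],None,fx=S,fy=S,interpolation=cv2.INTER_CUBIC)
h=cv2.cvtColor(c,cv2.COLOR_BGR2HSV)
y=((h[...,0]>20)&(h[...,0]<35)&(h[...,1]>150)&(h[...,2]>110)).astype(np.uint8)
k=max(cv2.findContours(y,0,1)[0],key=cv2.contourArea); 
f=lambda u,v,z:ray('top',((u+.5)/S-.5+x0,(v+.5)/S-.5+y0),z)
box=cv2.boxPoints(cv2.minAreaRect(k)); P=np.array([f(u,v,.1) for u,v in box]); d=np.diff(P[:,:2],axis=0)
print('bush',P.mean(0),np.linalg.norm(d,axis=1),np.degrees(np.arctan2(d[:,1],d[:,0])))
g=np.zeros_like(y); cv2.drawContours(g,[k],-1,1,-1); g&=1-y
k=max(cv2.findContours(g,0,1)[0],key=cv2.contourArea); (u,v),r=cv2.minEnclosingCircle(k)
print('hole',f(u,v,.1),'d',2*np.linalg.norm(f(u,v,.1)-f(u+r,v,.1)))
i=imaging.camera_info('top'); M=cv2.Rodrigues(np.array(i['rvec']))[0]; print('cam',-M.T@np.array(i['tvec']).ravel())
s,M=tool(); print(s['time'],'tool y yaw',np.degrees(np.arctan2(M[1,1],M[0,1])))
```

```text
[ 65. 120. 149. 154. 156.]
0 [0.5072 0.0873] [0.0224 0.0265 0.0223] [ -40.1 -130.4  139.6]
100 [0.5083 0.089 ] [0.0223 0.0224 0.0223] [ -38.6 -128.8  141.2]
120 [0.5083 0.0895] [0.0213 0.0216 0.0213] [ -40.1 -130.3  139.7]
130 [0.5082 0.0899] [0.021  0.0209 0.0209] [ -38.7 -128.9  141.1]
140 [0.5081 0.0902] [0.0202 0.0203 0.0201] [ -40.1 -130.3  139.7]
bush [ 0.49397576 -0.14505932  0.1       ] [0.05158899 0.05282237 0.05143187] [ -17.69554273 -106.34743044  161.68119265]
hole [ 0.49386704 -0.1452002   0.1       ] d 0.01212873727762936
cam [0.45619848 0.00387905 0.88226031]
0.9 tool y yaw 74.65327515177661
```

```bash
python3 -m handwheel '[[-0.025,-0.429,0.467,0.42,1],[-0.025,-0.429,0.467,0.42,1],[-0.025,-0.429,0.467,0.42,1],[-0.025,-0.429,0.467,0.42,1],[-0.025,-0.429,0.467,0.42,1],[-0.025,-0.429,0.467,0.42,1],[-0.025,-0.429,0.467,0.42,1],[-0.025,-0.429,0.467,0.42,1],[-0.025,-0.429,0.467,0.42,1],[-0.025,-0.429,0.467,0.42,1],[-0.025,-0.429,0.467,0.42,1],[-0.025,-0.429,0.467,0.42,1],[-0.025,-0.429,0.467,0.42,1],[-0.025,-0.429,0.467,0.42,1],[-0.025,-0.429,0.467,0.42,1],[-0.025,-0.429,0.467,0.42,1],[-0.025,-0.429,0.467,0.42,1],[-0.025,-0.429,0.467,0.42,1]]'
python3 - <<'E'
from h import *
s,M=tool(); print(s['time'],s['eef_pos'],M.round(3)); 
im=imaging.camera('wrist'); cv2.imwrite('pics/w1.png',im)
print(imaging.camera_info('wrist'))
for t in ('rod','rack'): print(t,[(x['p'],x['centre']) for x in imaging.pinpoint('wrist',t)[:2]])
E
```

```text
time: 2.7
eef_pos: [0.5084, 0.0906, 0.2495]
tool_rot: [111.8, 90.0, 72.5]
ft_force: [0.2, 0.7, -0.3]
gripper_width: 0.0939
2.7 [0.50837257 0.09057121 0.24948151] [[ 0.     0.633  0.774]
 [ 0.     0.774 -0.633]
 [-1.     0.    -0.   ]]
{'K': array([[371.64829954,   0.        , 328.91322484],
       [  0.        , 371.64829954, 241.82584948],
       [  0.        ,   0.        ,   1.        ]]), 'rvec': array([-2.62570216, -1.24265085, -0.16055404]), 'tvec': array([-0.39208791, -0.35769946,  0.33013073])}
rod [(0.71, [0.5085, 0.0856, 0.0156])]
rack [(0.97, [0.5122, 0.0872, 0.0031])]
```

View pics/w1.png

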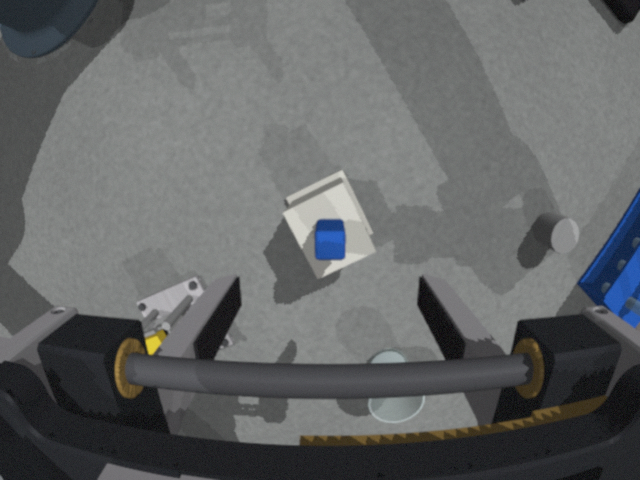

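```bash
python3 -m handwheel '[[0.04,-0.001,0,0,1],[0.08,-0.001,0,0,1],[0.11,-0.001,0,0,1],[0.136,-0.001,0,0,1],[0.136,-0.001,0,0,1],[0.136,-0.001,0,0,1],[0.136,-0.001,0,0,-0.4],[0.136,-0.001,0,0,-0.6],[0.136,-0.001,0,0,-1],[0.136,-0.001,0,0,-1],[0.136,-0.001,0,0,-1],[0.136,-0.001,0,0,-1],[0.136,-0.001,0,0,-1]]' 40
```

```text
time: 4.15
eef_pos: [0.5082, 0.0888, 0.1135]
tool_rot: [-132.3, 90.0, -171.7]
ft_force: [-0.1, 0.4, -0.4]
gripper_width: 0.0417
```

```bash
python3 -m handwheel '[[0,0,0,0,-1],[0,0,0,0,-1],[0,0,0,0,-1],[0,0,0,0,-1],[0,0,0,0,-1],[0,0,0,0,-1]]' 40
```

```text
time: 4.75
eef_pos: [0.5083, 0.0889, 0.1135]
tool_rot: [73.5, 90.0, 34.1]
ft_force: [0.4, 0.7, -0.9]
gripper_width: 0.0233
```

```bash
python3 -m handwheel '[[-0.02,0,0,0,-1],[-0.05,0,0,0,-1],[-0.09,0,0,0,-1],[-0.125,0,0,0,-1],[-0.125,0,0,0,-1],[-0.125,0,0,0,-1],[-0.125,-0.04,0.028,0,-1],[-0.125,-0.08,0.057,0,-1],[-0.125,-0.12,0.086,0,-1],[-0.125,-0.15,0.108,0,-1],[-0.125,-0.175,0.126,0,-1],[-0.125,-0.190,0.137,0,-1],[-0.125,-0.190,0.137,0,-1],[-0.125,-0.190,0.137,0,-1],[-0.125,-0.190,0.137,0,-1]]'
python3 - <<'E'
from h import *
s,M=tool(); print(s['time'],s['eef_pos'],M.round(4),s['ft_force']); 
for c in('wrist','scene','top'):
    im=imaging.camera(c); cv2.imwrite(f'pics/{c}2.png',im)
    for t in ('rod','guide_level'): print(c,t,[(x['p'],x['centre']) for x in imaging.pinpoint(c,t)[:2]])
w=cv2.imread('pics/wrist2.png')[150:450,160:500]; 
p=proj('scene',[[.494,-.145,.12]])[0].astype(int); q=cv2.imread('pics/scene2.png')[p[1]-50:p[1]+50,p[0]-50:p[0]+50]
cv2.imwrite('pics/c2.png',np.hstack([cv2.resize(w,(453,400)),cv2.resize(q,(400,400),interpolation=cv2.INTER_CUBIC)[:, :345]])); print(p)
E
```

```text
time: 6.25
eef_pos: [0.4929, -0.1438, 0.2372]
tool_rot: [-174.0, 89.9, 146.6]
ft_force: [0.4, 0.3, -1.0]
gripper_width: 0.0236
6.25 [ 0.49293485 -0.14384259  0.23723571] [[-2.000e-03  6.341e-01  7.733e-01]
 [ 1.300e-03  7.733e-01 -6.341e-01]
 [-1.000e+00 -2.000e-04 -2.300e-03]] [ 0.39412018  0.34226433 -1.00854292]
wrist rod [(0.68, [0.4914, -0.1502, 0.1401])]
wrist guide_level [(0.75, [0.4957, -0.1441, 0.1022]), (0.46, [0.6934, -0.2839, -0.0008])]
scene rod [(0.67, [0.4956, -0.1445, 0.1347])]
scene guide_level [(0.64, [0.5009, -0.1426, 0.1048])]
top rod []
top guide_level [(0.75, [0.4945, -0.1452, 0.1026])]
[300 139]
```

View pics/c2.png

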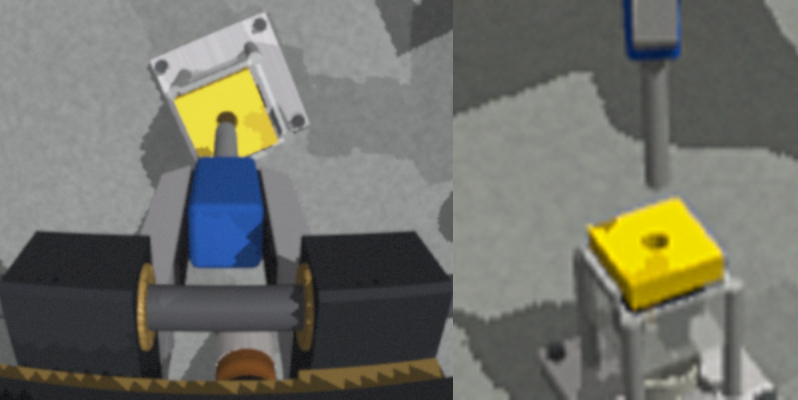

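```bash
python3 -m handwheel '[[0.015,0,0,0,-1],[0.028,0,0,0,-1],[0.028,0,0,0,-1],[0.028,0,0,0,-1],[0.028,0,0,0,-1]]'
cat > look.py <<'E'
import sys
from h import *
n=sys.argv[1]
s,M=tool(); print(s['time'],s['eef_pos'].round(4),s['ft_force'].round(2),'torque',s['torque'].round(3))
e=s['eef_pos']; e=np.array([e[0],e[1],.1])
w=imaging.camera('wrist'); q=imaging.camera('scene')
p=proj('scene',[e])[0].astype(int); print('scene proj',p)
w=w[200:290,280:380]; q=q[p[1]-25:p[1]+20,p[0]-25:p[0]+25]
f=lambda a:cv2.resize(a,(400,360),interpolation=cv2.INTER_CUBIC)
cv2.imwrite(f'pics/{n}.png',np.hstack([f(w),f(q)]))
E
python3 look.py c3
```

```text
time: 7.2
eef_pos: [0.4936, -0.1451, 0.2106]
tool_rot: [6.5, 90.0, -32.9]
ft_force: [0.4, -0.1, -1.5]
gripper_width: 0.0233
7.2 [ 0.4936 -0.1451  0.2106] [ 0.38 -0.08 -1.49] torque [-0.01   0.054  0.027]
scene proj [301 147]
```

View pics/c3.png

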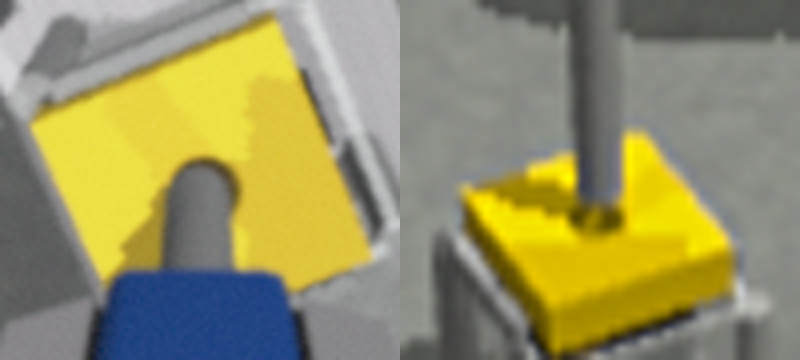

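```bash
python3 -m handwheel '[[0.003,0.0008,0,0,-1],[0.005,0.0008,0,0,-1],[0.006,0.0008,0,0,-1],[0.007,0.0008,0,0,-1],[0.008,0.0008,0,0,-1],[0.0085,0.0008,0,0,-1],[0.0085,0.0008,0,0,-1],[0.0085,0.0008,0,0,-1]]'
```

```text
time: 8.1
eef_pos: [0.4943, -0.1446, 0.202]
tool_rot: [11.4, 89.9, -28.1]
ft_force: [0.2, -0.8, -0.2]
gripper_width: 0.0238
```

```bash
python3 -m handwheel '[[0.0005,0,0,0,-1],[0.001,0,0,0,-1],[0.001,0,0,0,-1]]'; python3 look.py c4
```

```text
time: 8.4
eef_pos: [0.4943, -0.1446, 0.2011]
tool_rot: [11.5, 89.9, -27.9]
ft_force: [2.8, -0.9, -0.5]
gripper_width: 0.0238
8.4 [ 0.4943 -0.1446  0.2011] [ 2.78 -0.92 -0.52] torque [-0.359 -0.619  0.028]
scene proj [301 148]
```

View pics/c4.png

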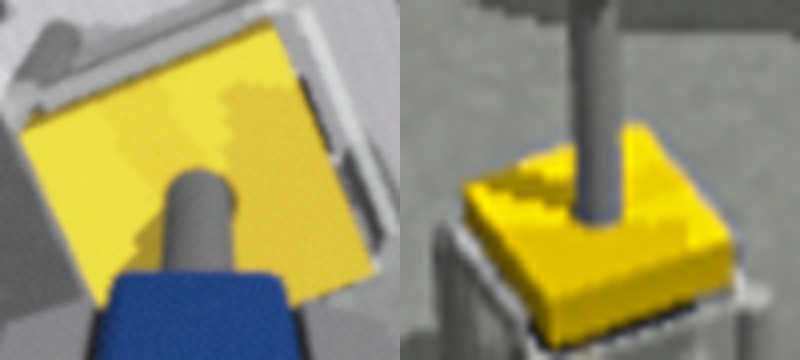

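```bash
python3 -m handwheel '[[0.0,0.0003,0.0005,0,-1],[0.001,0.0003,0.0005,0,-1],[0.002,0.0003,0.0005,0,-1],[0.002,0.0003,0.0005,0,-1],[0.002,0.0003,0.0005,0,-1]]'
```

```text
time: 9.0
eef_pos: [0.4945, -0.1445, 0.1988]
tool_rot: [-18.9, 90.0, -58.3]
ft_force: [2.4, -1.3, -0.7]
gripper_width: 0.0237
```

```bash
python3 -m handwheel '[[0.001,0,0.0004,0,-1],[0.003,0,0.0005,0,-1],[0.006,0,0.0005,0,-1],[0.009,0,0.0005,0,-1],[0.012,0,0.0005,0,-1],[0.012,0,0.0005,0,-1],[0.012,0,0.0005,0,-1]]'
```

```text
time: 9.7
eef_pos: [0.4947, -0.1446, 0.1864]
tool_rot: [-173.8, 90.0, 146.8]
ft_force: [1.6, -1.2, -3.1]
gripper_width: 0.0238
```

```bash
python3 -m handwheel '[[0.002,0,0.0003,0,-1],[0.005,0,0.0003,0,-1],[0.007,0,0.0003,0,-1],[0.008,0,0.0003,0,-1],[0.009,0,0.0003,0,-1],[0.010,0,0.0003,0,-1],[0.010,0,0.0003,0,-1]]'
```

```text
time: 10.4
eef_pos: [0.4951, -0.145, 0.178]
tool_rot: [-153.9, 90.0, 166.7]
ft_force: [-2.1, 1.5, 6.2]
gripper_width: 0.0239
```

```bash
python3 -m handwheel '[[0.0005,0,0,0,-1],[0.001,0,0,0,-1],[0.0015,0,0,0,-1],[0.002,0,0,0,-1],[0.0025,0,0,0,-1],[0.003,0,0,0,-1],[0.003,0,0,0,-1]]'; python3 -m handwheel '[[0.0005,0,0,0,-1],[0.001,0,0,0,-1],[0.0015,0,0,0,-1],[0.002,0,0,0,-1],[0.0025,0,0,0,-1],[0.003,0,0,0,-1],[0.003,0,0,0,-1]]'
```

```text
time: 11.1
eef_pos: [0.4954, -0.1452, 0.1759]
tool_rot: [-31.0, 90.0, -70.4]
ft_force: [-2.3, 1.7, 9.2]
gripper_width: 0.024
time: 11.8
eef_pos: [0.4955, -0.1452, 0.1729]
tool_rot: [-33.8, 90.0, -73.2]
ft_force: [-3.8, 0.9, 8.6]
gripper_width: 0.0242
```

```bash
python3 -m handwheel '[[0.001,0,0,0,-1],[0.002,0,0,0,-1],[0.003,0,0,0,-1],[0.004,0,0,0,-1],[0.005,0,0,0,-1],[0.006,0,0,0,-1],[0.007,0,0,0,-1],[0.008,0,0,0,-1],[0.009,0,0,0,-1],[0.009,0,0,0,-1]]'; python3 -m handwheel '[[0.001,0,0,0,-1],[0.002,0,0,0,-1],[0.003,0,0,0,-1],[0.004,0,0,0,-1],[0.005,0,0,0,-1],[0.006,0,0,0,-1],[0.007,0,0,0,-1],[0.007,0,0,0,-1]]'
```

```text
time: 12.8
eef_pos: [0.4954, -0.1452, 0.1637]
tool_rot: [-48.0, 90.0, -87.4]
ft_force: [-3.6, 0.1, 8.5]
gripper_width: 0.0237
time: 13.6
eef_pos: [0.4953, -0.1452, 0.1564]
tool_rot: [-86.9, 90.0, -126.3]
ft_force: [-3.5, 0.9, 7.9]
gripper_width: 0.0238
```

Now the last few millimetres, slowly.

```bash
for i in 1; do python3 -m handwheel '[[0.0005,0,0,0,-1],[0.001,0,0,0,-1],[0.0015,0,0,0,-1],[0.002,0,0,0,-1],[0.002,0,0,0,-1]]'; done; python3 -m handwheel '[[0.0005,0,0,0,-1],[0.001,0,0,0,-1],[0.0015,0,0,0,-1],[0.0015,0,0,0,-1],[0.0015,0,0,0,-1]]'
```

```text
time: 14.1
eef_pos: [0.4951, -0.1449, 0.1529]
tool_rot: [40.2, 90.0, 0.8]
ft_force: [-0.2, -0.8, -0.9]
gripper_width: 0.0238
time: 14.6
eef_pos: [0.4951, -0.1449, 0.1514]
tool_rot: [179.4, 90.0, 140.0]
ft_force: [0.7, 0.7, -1.1]
gripper_width: 0.0238
```

The resistance is gone, so the plug should have dropped. I'll withdraw the rod and check.

```bash
python3 -m handwheel '[[-0.01,0,0,0,-1],[-0.02,0,0,0,-1],[-0.035,0,0,0,-1],[-0.05,0,0,0,-1],[-0.065,0,0,0,-1],[-0.087,0,0,0,-1],[-0.087,0,0,0,-1],[-0.087,0,0,0,-1],[-0.087,0,0,0,-1]]'
python3 - <<'E'
from h import *
s,M=tool(); print(s['time'],s['eef_pos'].round(4),s['ft_force'].round(2),M.round(4)); print('to rack',shift([.5083,.0889,.2385]))
q=imaging.camera('scene')
print([(x['p'],x['centre']) for x in imaging.pinpoint('scene','plug')[:2]])
p=proj('scene',[[.494,-.145,.06]])[0].astype(int); q=q[p[1]-60:p[1]+40,p[0]-50:p[0]+50]
cv2.imwrite('pics/c5.png',cv2.resize(q,(600,600),interpolation=cv2.INTER_CUBIC))
E
```

```text
time: 15.5
eef_pos: [0.4946, -0.1447, 0.2374]
tool_rot: [-168.6, 89.9, 152.0]
ft_force: [-1.0, -0.5, -0.9]
gripper_width: 0.0235
15.5 [ 0.4946 -0.1447  0.2374] [-0.97 -0.46 -0.92] [[-1.700e-03  6.348e-01  7.726e-01]
 [ 9.000e-04  7.726e-01 -6.348e-01]
 [-1.000e+00 -4.000e-04 -1.800e-03]]
to rack [-0.00093226  0.18918195 -0.13765807]
[]
```

View pics/c5.png

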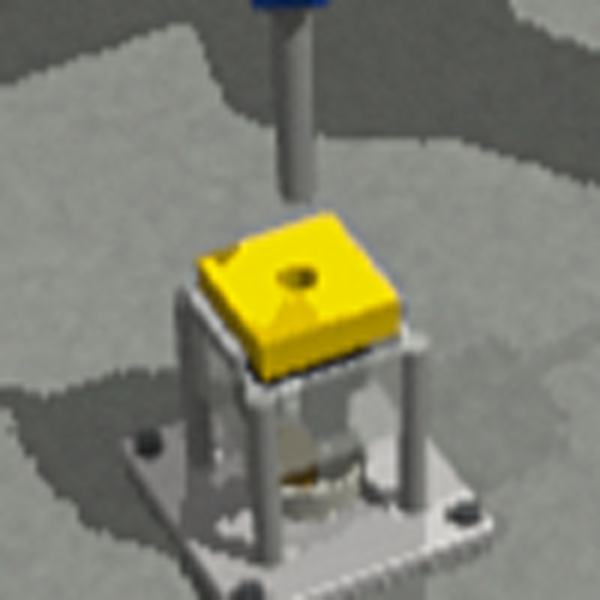

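```bash
python3 -m handwheel '[[0,0.03,-0.022,0,-1],[0,0.07,-0.051,0,-1],[0,0.11,-0.080,0,-1],[0,0.145,-0.1055,0,-1],[0,0.172,-0.1255,0,-1],[0,0.189,-0.1375,0,-1],[0,0.189,-0.1375,0,-1],[0,0.189,-0.1375,0,-1],[0,0.189,-0.1375,0,-1],[0,0.189,-0.1375,0,-1],[0,0.189,-0.1375,0,-1]]'
python3 - <<'E'
from h import *
print('to hung',shift([.5083,.0889,.1135]))
E
```

```text
time: 16.7
eef_pos: [0.5089, 0.0875, 0.2384]
tool_rot: [-101.8, 90.0, -141.3]
ft_force: [0.1, 0.1, -1.6]
gripper_width: 0.0236
to hung [ 0.12490619  0.00067558 -0.00135746]
```

```bash
python3 -m handwheel '[[0.015,0.0007,-0.0014,0,-1],[0.03,0.0007,-0.0014,0,-1],[0.042,0.0007,-0.0014,0,-1],[0.045,0.0007,-0.0014,0,-1],[0.045,0.0007,-0.0014,0,-1],[0.045,0.0007,-0.0014,0,-1],[0.045,0.0007,-0.0014,0,-1]]'
python3 - <<'E'
from h import *
print('to hung',shift([.5083,.0889,.1135]))
w=imaging.camera('wrist')[170:320,260:410]; q=imaging.camera('scene')
p=proj('scene',[[.508,.089,.085]])[0].astype(int); q=q[p[1]-30:p[1]+30,p[0]-30:p[0]+30]
f=lambda a:cv2.resize(a,(400,400),interpolation=cv2.INTER_CUBIC)
cv2.imwrite('pics/c6.png',np.hstack([f(w),f(q)]))
E
```

```text
time: 17.4
eef_pos: [0.5087, 0.0898, 0.1942]
tool_rot: [36.3, 89.9, -3.1]
ft_force: [0.5, -0.1, -1.2]
gripper_width: 0.0236
to hung [ 0.08067251 -0.00102786  0.00013152]
```

View pics/c6.png

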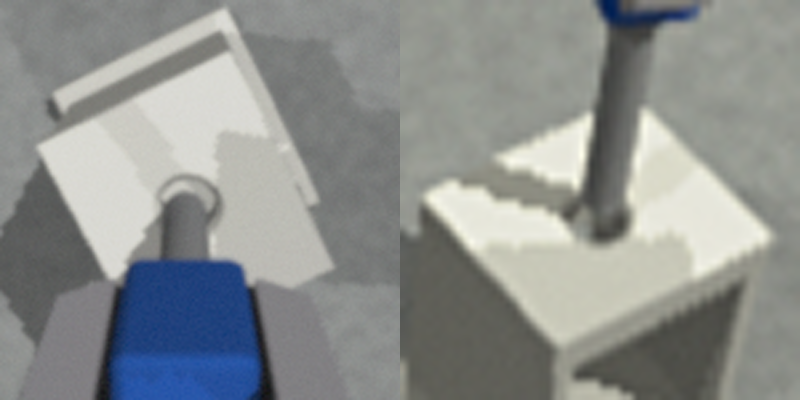

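```bash
python3 -m handwheel '[[0.003,0,0,0,-1],[0.005,0,0,0,-1],[0.007,0,0,0,-1],[0.009,0,0,0,-1],[0.010,0,0,0,-1],[0.010,0,0,0,-1]]'
```

```text
time: 18.1
eef_pos: [0.5081, 0.0898, 0.1832]
tool_rot: [-146.7, 90.0, 173.9]
ft_force: [-0.2, -0.3, -1.9]
gripper_width: 0.0236
```

Tip is in the hole with no resistance. I'll lower it.

```bash
python3 -m handwheel '[[0.004,0,0,0,-1],[0.008,0,0,0,-1],[0.012,0,0,0,-1],[0.018,0,0,0,-1],[0.024,0,0,0,-1],[0.030,0,0,0,-1],[0.036,0,0,0,-1],[0.040,0,0,0,-1],[0.040,0,0,0,-1]]'; python3 -m handwheel '[[0.004,0,0,0,-1],[0.009,0,0,0,-1],[0.015,0,0,0,-1],[0.020,0,0,0,-1],[0.024,0,0,0,-1],[0.026,0,0,0,-1],[0.027,0,0,0,-1],[0.027,0,0,0,-1],[0.027,0,0,0,-1]]'
```

```text
time: 19.0
eef_pos: [0.5081, 0.0898, 0.1428]
tool_rot: [-146.7, 90.0, 173.9]
ft_force: [0.4, 1.1, -1.4]
gripper_width: 0.0241
time: 19.9
eef_pos: [0.5083, 0.0898, 0.1166]
tool_rot: [30.4, 90.0, -9.1]
ft_force: [-0.4, 0.8, -1.7]
gripper_width: 0.0242
```

```bash
python3 -m handwheel '[[0.001,0,0,0,-1],[0.002,0,0,0,-1],[0.003,0,0,0,-1],[0.0035,0,0,0,-1],[0.0035,0,0,0,-1]]'
```

```text
time: 20.4
eef_pos: [0.5083, 0.0898, 0.1135]
tool_rot: [-101.4, 90.0, -140.8]
ft_force: [-1.7, -0.3, 5.4]
gripper_width: 0.0235
```

Seated (5 N on the plate). I'll release it and retreat.

```bash
python3 -m handwheel '[[0,0,0,0,-0.4],[0,0,0,0,-0.2],[0,0,0,0,0],[0,0,0,0,0.3],[0,0,0,0,1],[0,0,0,0,1],[0,0,0,0,1],[0,0,0,0,1],[0,0,0,0,1],[0,0,0,0,1],[-0.03,0,0,0,1],[-0.07,0,0,0,1],[-0.12,0,0,0,1],[-0.15,0,0,0,1],[-0.15,0,0,0,1],[-0.15,0,0,0,1]]'
python3 - <<'E'
from h import *
w=imaging.camera('wrist')[170:320,250:400]; q=imaging.camera('scene')
for t in ('rod','rack'): print(t,[(x['p'],x['centre']) for x in imaging.pinpoint('scene',t)[:1]])
p=proj('scene',[[.508,.089,.085]])[0].astype(int); q=q[p[1]-40:p[1]+40,p[0]-40:p[0]+40]
f=lambda a:cv2.resize(a,(400,400),interpolation=cv2.INTER_CUBIC)
cv2.imwrite('pics/c7.png',np.hstack([f(w),f(q)]))
E
```

```text
time: 22.0
eef_pos: [0.5083, 0.0898, 0.2631]
tool_rot: [33.2, 90.0, -6.2]
ft_force: [-0.7, -0.5, -0.4]
gripper_width: 0.0938
rod [(0.9, [0.5114, 0.0892, 0.0076])]
rack [(0.6, [0.5073, 0.0886, -0.0032])]
```

View pics/c7.png

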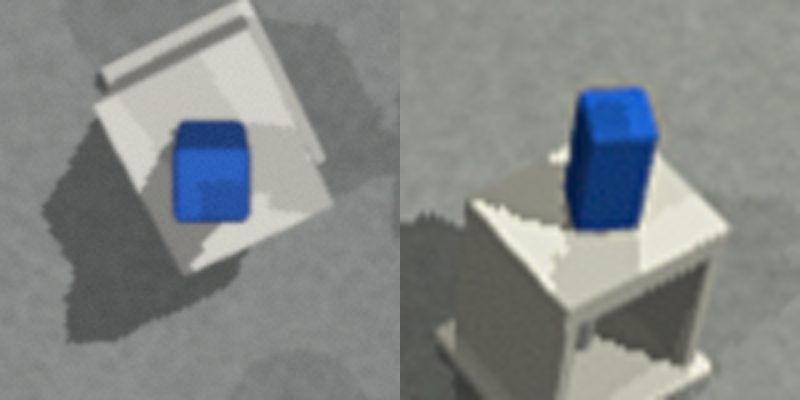

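The rod stands upright with its handle down on the rack's plate, and the gripper is clear. I'm handing in.

```bash
python3 -c "
from rig import workorder; print(workorder.sign_off())"
```

```text
the job is handed in; nothing more can be done
None
```

The plug is in the dish and the rod hangs back in its rack, as far as my checks show. The job was handed in at about 22 s on the robot's clock.

- **Pushing:** I gripped the rod by its handle and felt the tip into the yellow bush at about (0.494, -0.145). The force readings while pushing stayed at about 10 N or less. It dropped to nothing when the tip was level with the collet's lower end, and I stopped about 1.5 mm beyond that.
- **Plug check:** The scene picture shows brass in the dish. The plug detector reported nothing in that picture, so this rests on the picture and the force drop.
- **Rod check:** Both last pictures show the rod upright with its handle on the rack's plate. The detector put it at (0.511, 0.089, 0.008), which is 4 mm from its rack estimate and about its own error. Lowering it ended with about 5 N on the plate, and the gripper is open and about 150 mm above where it let go.
- **Bystanders:** The arm stayed well clear of the jar, beaker and weight. I did not measure their positions again at the end.

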